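Turn the stained pot stand over onto the drying slats with the trowel

ROBOT

A 6-joint arm with a two-finger parallel gripper is mounted at the origin on the work surface. World frame = base frame: x ahead of the robot, y to its left, z up, the work surface at z = 0. Lengths are in m, angles in rad, forces in N, time in s.
With the tool pointing down it reaches from about 0.2 to 0.875 m from the base axis. Payload 3.4 kg.
Tool frame: the origin (TCP) lies at the very end of the fingers, on their centre line; the grasp point (between the pads) lies 19 mm behind it (manip.grip_point_offset is the distance from the TCP to the grasp point, in m); z points along the fingers, y is the line along which they close (so a half turn about z gives the same grasp; the last joint's range is limited). The gripper opens to 94 mm and grips with 3 to 60 N. Pads are 16 mm wide; open, the fingers measure 119 mm over their backs; the gripper's body (75 mm by 177 mm) begins 78 mm behind the grasp point.
Start: joints at [1.093, 0.276, 1.505, -0, 1.361, -0.121], TCP at [0.201, 0.539, 0.18] pointing down, gripper open.
Joint ranges: [-2.89, 2.89], [-0.75, 2.08], [0.22, 2.7], [-1.18, 4.32], [0.11, 2.71], [-2.7, 2.7]. Speed limits (rad/s): [2.57, 2.57, 3.14, 3.14, 3.14, 3.14].

INTERFACE

Orientations are given as a 3x3 rotation matrix whose columns are the frame's x, y, z axes.
In Python, from bench import manip, viewer, ticket gives the robot as it stands. The module is installed in compiled form; this text tells all that it offers.
- The arm moves only by the tool carry_out, never from a script. Its argument "increments" is a list of rows, each a list of 3 entries, a list of its own where there are three numbers: the closure, from -1 (fully open) to 1 (shut), so that 0 is half open, then the shift along the tool's x, y, z normalised to -1 to 1, where 1 is 0.2 m, then the turn about the tool's z normalised to -1 to 1, where 1 is 180 degrees. In form: [[jaw, [x, y, z], yaw], ...]. A call has 1 to 5 rows; each row is the pose to reach, as a shift and turn from the pose commanded when the call began, along the tool's axes at that moment, turning the shorter way round; what a row does not reach only later rows make up. A row lasts 1/10 s, in which the tool goes at most 50 mm and 8.59 degrees, less where a joint would pass 70% of its speed; a pose out of reach is approached as far as the arm can. A call with a number of a shift or a turn outside -1 to 1 is refused whole. A call with a gripper value outside its range is refused whole. The fingers move at their own pace and stop on an object; "grip_force" is the grip in N (left out, the last holds). Time passes only in rows, so rows that repeat a pose let the fingers close. It gives the time, the measured TCP pose, the force, the opening and the grip force at its end, in the units of the state.
- manip.get_obs(): the state, without advancing time (a new reading comes with each control period).
- viewer.snapshot(name): name is "side" or "top"; returns a dict with "frame" (420x560x3 uint8, red, green, blue), "vertical_fov" (degrees; the focal length in pixels is half the picture's height over the tangent of half this angle, whatever the lens; pixels are square), "cx", "cy" (the principal point, pixels), "R" (3x3) and "t" (3): a world point X has camera coordinates R X + t. Camera axes: x right, y down, z forward; pixel columns grow to the right and rows downward; lengths in m; the calibration is good to about 2 mm. A picture is of the moment at which its call begins. There is no depth.
- ticket.sign_off(): hands the job in; it is judged then, once.
Trained networks look in the newest picture that a camera, given by its name, has taken for a name from the list of things; names that differ only in an ending like _2 or _b are one class to them, and where a whole thing is asked for, a point or a joint stands for the part that bears it (a point fixed in the world has none). Each returns a list of dicts, best first, with "p" (0 to 1); they miss things now and then, are a little off and sometimes report something else, mostly with a low value. They report only what shows in the picture. A call takes as long as a camera call. They do not tell look-alikes from the thing itself.
- viewer.silhouettes(camera, label): "region" (420x560 bool, what is visible of it).
- viewer.spot_point(camera, label): "location" ([x, y, z] in m, in the coordinates of the camera as it stood for that picture, good to about 4 mm: a listed point, or the origin of a listed thing).
The state is a dict: "t": time; "joint_positions": joint angles; "dq": joint speeds; "effort": joint torques, N m; "tcp_pos": TCP position; "tcp_rot": TCP orientation; "force": force on the tool from outside, world axes, zero at the start; "ft_torque": the same for the moment, N m; "opening": finger opening in m; "finger_force": force on a finger pad.
Only numpy, scipy, OpenCV 4.12 (cv2) and the standard library are available. Lean on these libraries where they do the work, as an engineer would, in place of code of your own. Each camera call takes 0.05 s, during which the arm holds its last target. There are 200 camera calls.

TASK

The round pot stand on the bench beside the drying slats is still tacky with stain, so keep the gripper off it. Pick up the trowel by its handle, slide its nose lightly along the bench and well under the pot stand, and turn the pot stand over onto the slats, so that it lies flat on them with its bare, pale face up. Then lay the trowel flat on the bench clear of the slats and let go, and leave the saucer, cultivator and sprayer where they are.

Things in the scene. Friction and masses are not known exactly. Their poses are not given: they have to be found in the camera images.
- rack: drying rack: four pale pine slats screwed to the bench side by side, each 200 mm long (along x), 16 mm wide, 8 mm high; centre lines at y = +60, +20, -20, -60 mm, bare bench between. Origin: middle of the rack at bench level; z up. The first slat, whose outer side (at y = +68 mm, upright, 8 mm high) faces the pot stand, is firm enough to push against
- stand: round flat plywood pot stand, 120 mm across, 12 mm thick, 60 to 120 g, stained dark brown on top and rim, bare pale wood below; both edges eased by a bevel 2.5 mm high, 4 mm wide. It lies loose flat on the bare bench, 8 to 35 mm off the first slat's outer side. Origin: centre of its bare face (underside at the start); z points from bare to stained face (up at the start, down once turned over)
- trowel: aluminium trowel, 270 mm long, 150 to 220 g, lying blade-down. Blade 1.8 mm thick; its rear 73 mm (44 mm wide, sides turned up, 70 mm over all) lies flat on the bench; its front 57 mm, 44 mm wide with a blunt nose, is bent up stiffly by an unknown amount: the nose stands 2 to 17 mm higher. Origin: underside, on the centre line, 58 mm behind that bend; x to the nose, z up; balance point near it
- trowel_grip (a point): grip point on the trowel's green handle, 27 mm behind the handle's front end: at x = -72, y = 0, z = 45 mm of the trowel. The handle is 24 mm wide (along y), 26 mm high, flat-sided, and runs from x = -45 to x = -160 mm, level with the bench while the trowel lies. The trowel is nose-heavy here and may turn a little in the grip. Axes as the trowel's
- saucer: brown ceramic plant saucer, 136 mm across, 24 mm high, on the bench. Origin: centre of its underside
- cultivator: hand cultivator with wooden handle and three stainless steel tines turned up, 275 mm long along its x, up to 70 mm high, lying on the bench. Origin: on the bench, 155 mm ahead of the butt of the handle; x points to the tines
- sprayer: blue plastic pump sprayer, closed and empty, 112 mm in diameter, 277 mm high, with a black lever handle. Origin: centre of its underside
- rack_edge (a point): middle of the upper outer edge of the first slat: at x = 0, y = 68, z = 8 mm of the rack. Axes as the rack's
- table: the chipboard bench top, level, its surface at z = 0 (its origin lies on the surface); soft enough for a blade pressed hard to score it
Not all that is in view belongs to the job. Of the things like the stand, leave any that is green or red; of the rest the larger one is meant.

How it is judged:
By the outcome, as a careful person would: the job done as asked, in the order asked, and still so for the second after the job is handed in, with the robot touching nothing.
It also fails if it takes over 56 s, if anything falls off the work surface, if the arm or the gripper's body presses on something with over 40 N, if the wrist force passes 120 N, or if a joint passes its speed limit or range.

## Working session

There is one attempt and no reset: what is moved stays moved. The work goes in short steps, Python scripts to look and compute and a tool call to move; the robot and the scene stay as the last step left them, time stands still between calls to the robot, and variables do not carry over. Pictures are saved under pics/ and viewed, at most 10 in all, crops included, and the job is handed in when it is done.

Besides the shell and the picture viewer there is one more tool, called after "Call:" by a JSON object that holds its "op" and its "data", one argument or row to a line. carry_out: Moves the arm, as the interface text tells. Scaled input: -1 to 1 covers 0.2 m each way for a shift and 180 degrees each way for a turn. Its arguments: {"type":"object","properties":{"increments":{"type":"array"},"grip_force":{"type":"number"}},"required":["increments"]}

```bash
mkdir -p pics
cat > h.py <<'E'
import numpy as np, cv2
from bench import manip, viewer, ticket
def snap(n,f=None):
    s=viewer.snapshot(n)
    if f: cv2.imwrite('pics/'+f,s["frame"][:,:,::-1])
    return s
def foc(s): return 210/np.tan(np.radians(s["vertical_fov"])/2)
def towld(s,p): return np.array(s["R"]).T@(np.array(p)-np.array(s["t"]))
def ray(s,u,v,z):
    f=foc(s);R=np.array(s["R"]);d=R.T@np.array([(u-s["cx"])/f,(v-s["cy"])/f,1.]);c=-R.T@np.array(s["t"])
    return c+d*(z-c[2])/d[2]
def proj(s,X):
    c=np.array(s["R"])@np.array(X)+s["t"];f=foc(s);return c[:2]/c[2]*f+[s["cx"],s["cy"]]
E
python3 - <<'E'
from h import *
np.set_printoptions(precision=4,suppress=True)
for c in ["top","side"]:
    s=snap(c,c+"0.png")
    print(c,s["vertical_fov"],-np.array(s["R"]).T@s["t"])
    for l in ["rack","stand","trowel","trowel_grip","saucer","cultivator","sprayer","rack_edge"]:
        print(l,[(round(r["p"],2),towld(s,r["location"]).round(4).tolist()) for r in viewer.spot_point(c,l)[:3]])
o=manip.get_obs();print(o["tcp_pos"],o["tcp_rot"],o["opening"],manip.grip_point_offset)
E
```

```text
top 55.47891124683009 [ 0.4628 -0.0011  1.086 ]
rack [(0.47, [0.4865, 0.3663, 0.0454]), (0.28, [0.5925, -0.3643, 0.0021])]
stand [(0.97, [0.6757, 0.1756, -0.0036]), (0.68, [0.4614, 0.0223, 0.001]), (0.64, [0.6827, -0.1964, 0.0009])]
trowel [(0.8, [0.5175, 0.3075, -0.001])]
trowel_grip [(0.95, [0.487, 0.3695, 0.0453])]
saucer [(0.85, [0.7673, -0.0251, 0.003])]
cultivator [(0.96, [0.5853, -0.3679, 0.0019])]
sprayer [(0.97, [0.3363, -0.3003, 0.0015])]
rack_edge [(0.7, [0.4611, -0.0526, 0.0026])]
side 48.56987733908485 [ 0.4008 -0.9477  0.6531]
rack [(0.96, [0.4716, -0.1175, -0.0018])]
stand [(0.87, [0.4641, 0.0196, 0.002]), (0.87, [0.6791, -0.2017, -0.0002]), (0.85, [0.3212, 0.179, 0.002])]
trowel [(0.98, [0.5189, 0.3088, 0.0014])]
trowel_grip [(0.88, [0.485, 0.3697, 0.0465]), (0.62, [0.4725, -0.124, -0.0005])]
saucer [(0.63, [0.7673, -0.0237, 0.0])]
cultivator []
sprayer [(0.66, [0.3412, -0.3027, 0.002])]
rack_edge [(0.75, [0.4588, -0.0493, 0.0087])]
[0.2008 0.5388 0.1799] [[-0.937   0.3493  0.    ]
 [ 0.3493  0.937   0.0001]
 [ 0.      0.0001 -1.    ]] 0.09386860701824329 0.0188
```

View pics/top0.png

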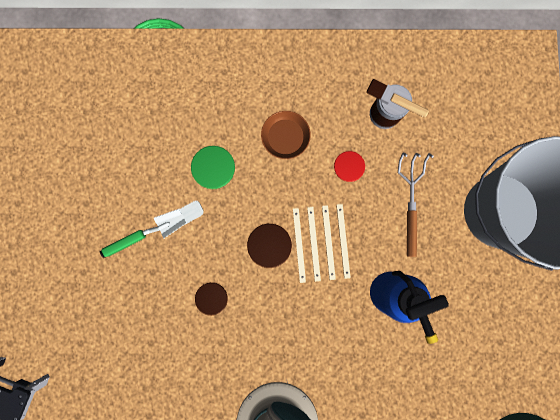

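View pics/side0.png

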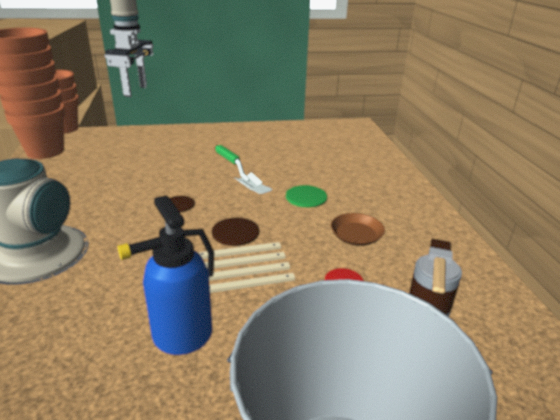

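The top view shows the stand at about (269,245) next to the slats (296–350, 205–282), the small dark decoy at (211,298) and the trowel at (150,230). The tool cannot tilt, so the trowel has to pitch in the grip. I'll measure these more precisely before moving.

Run:
```python
from h import *
np.set_printoptions(precision=4,suppress=True)
s=snap("top"); im=s["frame"]; hsv=cv2.cvtColor(im,cv2.COLOR_RGB2HSV).astype(int)
# stand
roi=np.zeros(im.shape[:2],bool); roi[215:275,240:292]=1
m=roi&(im.sum(2)<160)
P=np.array([ray(s,u,v,.010)[:2] for v,u in np.argwhere(m)])
(c,r)=cv2.minEnclosingCircle(P.astype(np.float32)*1000); print("stand",P.mean(0),c,r,2*np.sqrt(m.sum()/np.pi))
# slats
roi[:]=0; roi[195:295,290:362]=1
m=(roi&(im[:,:,2]>165)).astype(np.uint8)
n,l,st,_=cv2.connectedComponentsWithStats(m)
for i in range(1,n):
    if st[i,4]<100: continue
    Q=np.array([ray(s,u,v,.008)[:2] for v,u in np.argwhere(l==i)])
    a=cv2.minAreaRect((Q*1000).astype(np.float32)); 
    w=np.linalg.svd(Q-Q.mean(0))[2][0]; print("slat",Q.mean(0),a,np.degrees(np.arctan2(w[1],w[0])))
# handle
roi[:]=0; roi[215:270,90:160]=1
m=roi&(im[:,:,1]>im[:,:,0]*1.5)&(im[:,:,1]>60)
Q=np.array([ray(s,u,v,.050)[:2] for v,u in np.argwhere(m)]); w=np.linalg.svd(Q-Q.mean(0))[2][0]
t=(Q-Q.mean(0))@w; print("handle",Q.mean(0),w,np.degrees(np.arctan2(w[1],w[0])),t.min(),t.max())
cv2.imwrite("pics/c1.png",cv2.resize(im[190:290,85:360][:,:,::-1],None,fx=2.9,fy=2.9,interpolation=cv2.INTER_CUBIC))
```

```text
stand [0.4645 0.021 ] (465.0107727050781, 20.747377395629883) 59.325843811035156 43.672792880846
slat [ 0.4754 -0.1792] ((475.982177734375, -179.21343994140625), (199.8731689453125, 15.025965690612793), 5.243134498596191) -174.78437912062782
slat [ 0.4679 -0.0997] ((468.2695007324219, -99.68660736083984), (199.35772705078125, 15.180322647094727), 5.317180633544922) -174.70791812663515
slat [ 0.4705 -0.1396] ((471.6696472167969, -139.528564453125), (197.8548126220703, 15.709918022155762), 5.492005348205566) -174.76149617326655
slat [ 0.4642 -0.0597] ((465.1596374511719, -59.671661376953125), (200.29525756835938, 15.243885040283203), 5.41506814956665) -174.5978068539453
handle [0.4695 0.3967] [-0.4507  0.8927] 116.79058456697321 -0.058858127600616844 0.057169065526912664
```

View pics/c1.png

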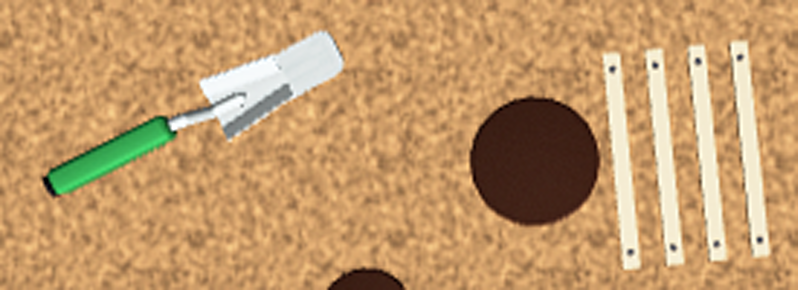

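The crop shows the trowel pointing at about -63° and the stand roughly 12 mm off the first slat. The rack is turned about 5.3°. I'm moving to the handle now.

Call:
{"op": "carry_out", "data": {
  "increments": [
    [-1, [-1, -0.3, 0], 0.238],
    [-1, [-1, -0.3, 0], 0.238],
    [-1, [-1, -0.3, 0], 0.238],
    [-1, [-1, -0.3, 0], 0.238],
    [-1, [-1, -0.3, 0], 0.238]
  ]
}}

```text
t: 1.45
tcp_pos: [0.3714, 0.4096, 0.1799]
tcp_rot: [[-0.44, 0.898, 0.002], [0.898, 0.44, -0.001], [-0.002, 0.002, -1.0]]
force: [-1.2, 0.5, -1.0]
opening: 0.0939
finger_force: 0.0
```

```bash
cat >> h.py <<'E'
np.set_printoptions(precision=4,suppress=True)
def tgt(x,y,z,ang=None):
    "shift (normalised) to a TCP target; ang = wanted world angle (deg) of tool y mod 180"
    o=manip.get_obs();R=np.array(o["tcp_rot"]);d=R.T@(np.array([x,y,z])-o["tcp_pos"])/.2
    a=np.degrees(np.arctan2(R[1,1],R[0,1]));w=0
    if ang is not None: w=-((ang-a+90)%180-90)/180
    print("t",o["t"],"tcp",np.array(o["tcp_pos"]),"ang",round(a,2),"shift",d,"yaw",round(w,4),"F",np.array(o["force"]))
E
python3 -c "
from h import *
tgt(.4833,.3695,.12,26.8);tgt(.4833,.3695,.026,26.8)"
```

```text
t 1.45 tcp [0.3714 0.4096 0.1799] ang 26.09 shift [-0.4253  0.4137  0.3012] yaw -0.0039 F [-1.2348  0.524  -1.0092]
t 1.45 tcp [0.3714 0.4096 0.1799] ang 26.09 shift [-0.4242  0.413   0.7712] yaw -0.0039 F [-1.2348  0.524  -1.0092]
```

Call:
{"op": "carry_out", "data": {
  "increments": [
    [-1, [-0.425, 0.414, 0.3], -0.004],
    [-1, [-0.425, 0.414, 0.3], -0.004],
    [-1, [-0.425, 0.414, 0.3], -0.004],
    [-1, [-0.425, 0.414, 0.3], -0.004],
    [-1, [-0.425, 0.414, 0.3], -0.004]
  ]
}}

```text
t: 1.95
tcp_pos: [0.4793, 0.3737, 0.1194]
tcp_rot: [[-0.46, 0.888, -0.002], [0.888, 0.46, -0.0], [0.001, -0.002, -1.0]]
force: [-0.3, 0.3, 0.9]
opening: 0.0939
finger_force: 0.0
```

```bash
python3 -c "
from h import *
s=snap('top');print([towld(s,r['location']) for r in viewer.spot_point('top','trowel_grip')[:1]])
tgt(.4833,.3695,.026,26.8)"
```

```text
[array([0.4849, 0.3683, 0.0431])]
t 2.05 tcp [0.4787 0.3747 0.1206] ang 27.47 shift [-0.034   0.0084  0.4731] yaw 0.0037 F [-0.0622  0.3772 -0.1635]
```

Call:
{"op": "carry_out", "data": {
  "increments": [
    [-1, [-0.034, 0.008, 0.2], 0.004],
    [-1, [-0.034, 0.008, 0.4], 0.004],
    [-1, [-0.034, 0.008, 0.47], 0.004],
    [-1, [-0.034, 0.008, 0.473], 0.004],
    [-1, [-0.034, 0.008, 0.473], 0.004]
  ]
}}

```text
t: 2.55
tcp_pos: [0.4838, 0.3699, 0.0265]
tcp_rot: [[-0.451, 0.893, 0.001], [0.893, 0.451, 0.001], [0.0, 0.002, -1.0]]
force: [1.3, 0.1, 0.1]
opening: 0.0942
finger_force: 0.0
```

Call:
{"op": "carry_out", "data": {
  "increments": [
    [1, [0, 0, 0], 0],
    [1, [0, 0, 0], 0],
    [1, [0, 0, 0], 0],
    [1, [0, 0, 0], 0],
    [1, [0, 0, 0], 0]
  ],
  "grip_force": 5
}}

```text
t: 3.05
tcp_pos: [0.4842, 0.3688, 0.0256]
tcp_rot: [[-0.449, 0.893, 0.0], [0.893, 0.449, 0.0], [0.0, 0.0, -1.0]]
force: [0.2, 0.0, 0.0]
opening: 0.0573
finger_force: 0.0
```

Call:
{"op": "carry_out", "data": {
  "increments": [
    [1, [0, 0, 0], 0],
    [1, [0, 0, 0], 0],
    [1, [0, 0, 0], 0],
    [1, [0, 0, 0], 0],
    [1, [0, 0, 0], 0]
  ]
}}

```text
t: 3.55
tcp_pos: [0.4842, 0.3689, 0.0253]
tcp_rot: [[-0.45, 0.893, 0.0], [0.893, 0.45, 0.0], [0.0, 0.0, -1.0]]
force: [0.4, 0.6, -0.4]
opening: 0.0242
finger_force: 5.0
```

Gripped lightly. I'll raise 43 mm slowly so the trowel pitches nose-down.

Call:
{"op": "carry_out", "data": {
  "increments": [
    [1, [0, 0, -0.04], 0],
    [1, [0, 0, -0.09], 0],
    [1, [0, 0, -0.13], 0],
    [1, [0, 0, -0.18], 0],
    [1, [0, 0, -0.215], 0]
  ]
}}

```text
t: 4.05
tcp_pos: [0.4844, 0.369, 0.0697]
tcp_rot: [[-0.45, 0.893, 0.001], [0.893, 0.45, 0.001], [0.0, 0.001, -1.0]]
force: [0.2, -0.4, -1.3]
opening: 0.0239
finger_force: 5.0
```

Call:
{"op": "carry_out", "data": {
  "increments": [
    [1, [0, 0, 0], 0],
    [1, [0, 0, 0], 0],
    [1, [0, 0, 0], 0]
  ]
}}

```text
t: 4.35
tcp_pos: [0.4839, 0.3689, 0.0682]
tcp_rot: [[-0.45, 0.893, -0.0], [0.893, 0.45, 0.0], [0.0, 0.0, -1.0]]
force: [0.5, 0.7, -0.1]
opening: 0.024
finger_force: 5.0
```

```bash
python3 -c "
from h import *
for c in ['side','top']:
  s=snap(c)
  for l in ['trowel','trowel_grip']: print(c,l,[(r['p'],towld(s,r['location'])) for r in viewer.spot_point(c,l)[:1]])
  if c=='side': cv2.imwrite('pics/s1.png',cv2.resize(s['frame'][60:220,180:380][:,:,::-1],None,fx=3.5,fy=3.5,interpolation=cv2.INTER_CUBIC))
print(manip.get_obs()['force'])"
```

```text
side trowel [(0.73, array([0.5062, 0.3242, 0.0251]))]
side trowel_grip []
top trowel []
top trowel_grip [(0.65, array([0.4831, 0.3678, 0.0874]))]
[ 0.129   1.1739 -0.5215]
```

View pics/s1.png

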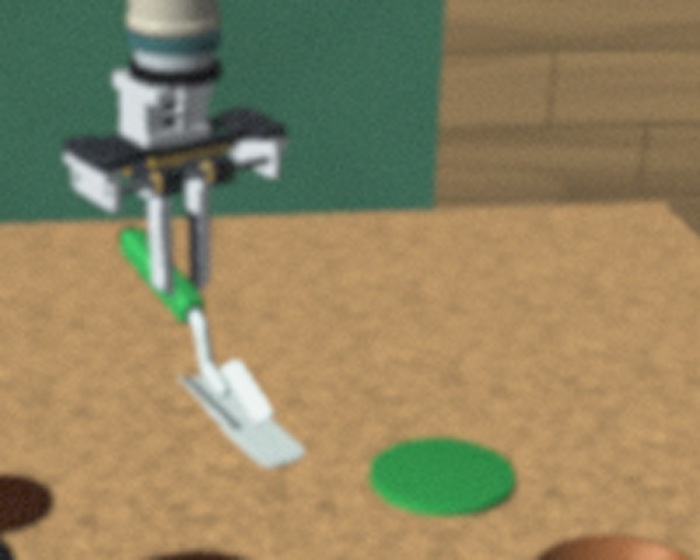

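The trowel is nose-down by roughly 15°, with its nose on the bench at about crop px (285,460). I'll firm the grip, lift a little, and line up behind the stand.

Call:
{"op": "carry_out", "data": {
  "increments": [
    [1, [0, 0, 0], 0],
    [1, [0, 0, 0], 0],
    [1, [0, 0, -0.1], 0],
    [1, [0, 0, -0.15], 0],
    [1, [0, 0, -0.15], 0]
  ],
  "grip_force": 50
}}

```text
t: 5.15
tcp_pos: [0.4852, 0.3693, 0.0998]
tcp_rot: [[-0.45, 0.893, 0.003], [0.893, 0.45, 0.002], [0.0, 0.003, -1.0]]
force: [0.9, 0.3, -0.9]
opening: 0.0232
finger_force: 50.0
```

```bash
python3 -c "
from h import *
tgt(.4405,.2789,.098,5.3)"
```

```text
t 5.15 tcp [0.4852 0.3693 0.0998] ang 26.71 shift [-0.3032 -0.4028  0.0077] yaw 0.119 F [ 0.8561  0.288  -0.8593]
```

Call:
{"op": "carry_out", "data": {
  "increments": [
    [1, [-0.1, -0.13, 0], 0.04],
    [1, [-0.2, -0.26, 0], 0.08],
    [1, [-0.3, -0.396, 0], 0.119],
    [1, [-0.304, -0.396, 0], 0.119],
    [1, [-0.304, -0.396, 0], 0.119]
  ]
}}

```text
t: 5.65
tcp_pos: [0.4406, 0.2785, 0.0982]
tcp_rot: [[-0.092, 0.996, 0.0], [0.996, 0.092, 0.0], [0.0, 0.001, -1.0]]
force: [0.7, 1.7, -0.6]
opening: 0.0231
finger_force: 50.0
```

```bash
python3 -c "
from h import *
s=snap('top')
im=s['frame']
cv2.imwrite('pics/t2.png',cv2.resize(im[150:310,130:360][:,:,::-1],None,fx=3.4,fy=3.4,interpolation=cv2.INTER_CUBIC))
tgt(.4405,.2789,.098,5.3)
g=lambda e,n,z:np.array([e*.9957-n*.0924,e*.0924+n*.9957,z])
for n in (.06,.07,.08): print(n,proj(s,g(.4644,n,.03)))
print('e0',proj(s,g(.4644,-.0222,.012)))"
```

```text
t 5.7 tcp [0.4413 0.2792 0.0983] ang 5.31 shift [-0.0012 -0.004   0.0014] yaw 0.0001 F [ 0.273   0.7117 -0.9184]
0.06 [237.6277 247.8871]
0.07 [233.8366 248.244 ]
0.08 [230.0444 248.6009]
e0 [268.8845 244.9682]
```

View pics/t2.png

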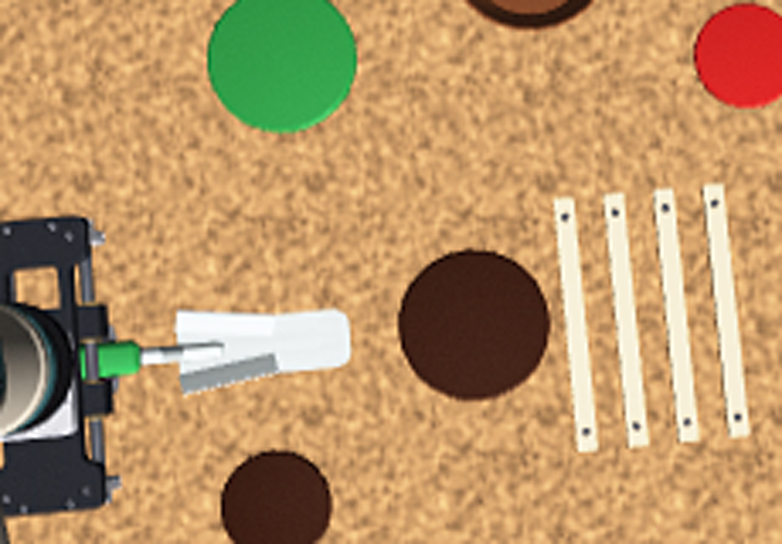

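Call:
{"op": "carry_out", "data": {
  "increments": [
    [1, [0, 0.01, 0.07], 0],
    [1, [0, 0.01, 0.12], 0],
    [1, [0, 0.01, 0.145], 0],
    [1, [0, 0.01, 0.145], 0],
    [1, [0, 0.01, 0.145], 0]
  ]
}}

```text
t: 6.2
tcp_pos: [0.4427, 0.2792, 0.0692]
tcp_rot: [[-0.093, 0.996, -0.0], [0.996, 0.093, -0.0], [-0.0, -0.0, -1.0]]
force: [-0.3, -0.1, -1.4]
opening: 0.0233
finger_force: 50.0
```

Call:
{"op": "carry_out", "data": {
  "increments": [
    [1, [0, 0, 0], 0],
    [1, [0, 0, 0], 0],
    [1, [0, 0, 0], 0]
  ],
  "grip_force": 6
}}

```text
t: 6.5
tcp_pos: [0.4429, 0.2791, 0.0696]
tcp_rot: [[-0.092, 0.996, 0.001], [0.996, 0.092, 0.0], [0.0, 0.001, -1.0]]
force: [-0.1, 0.3, -1.7]
opening: 0.0239
finger_force: 6.0
```

Call:
{"op": "carry_out", "data": {
  "increments": [
    [1, [-0.04, 0, 0], 0],
    [1, [-0.08, 0, 0], 0],
    [1, [-0.12, 0, 0], 0],
    [1, [-0.16, 0, 0], 0],
    [1, [-0.18, 0, 0], 0]
  ]
}}

```text
t: 7.0
tcp_pos: [0.4459, 0.2421, 0.0693]
tcp_rot: [[-0.091, 0.996, -0.0], [0.996, 0.091, -0.0], [-0.0, -0.0, -1.0]]
force: [-0.3, 0.6, -1.2]
opening: 0.024
finger_force: 6.0
```

Call:
{"op": "carry_out", "data": {
  "increments": [
    [1, [-0.02, 0, 0], 0],
    [1, [-0.04, 0, 0], 0],
    [1, [-0.06, 0, 0], 0],
    [1, [-0.08, 0, 0], 0],
    [1, [-0.1, 0, 0], 0]
  ]
}}

```text
t: 7.5
tcp_pos: [0.448, 0.2234, 0.0694]
tcp_rot: [[-0.092, 0.996, 0.001], [0.996, 0.092, 0.001], [0.001, 0.001, -1.0]]
force: [0.7, 1.8, -0.1]
opening: 0.0237
finger_force: 6.0
```

```bash
python3 -c "
from h import *
s=snap('top')
im=s['frame']
cv2.imwrite('pics/t3.png',cv2.resize(im[190:310,160:360][:,:,::-1],None,fx=4,fy=4,interpolation=cv2.INTER_CUBIC))
tgt(.4405,.2789,.098,5.3)"
```

```text
t 7.55 tcp [0.4479 0.2226 0.0693] ang 5.31 shift [ 0.2838 -0.0108 -0.1434] yaw 0.0 F [-0.5047  1.5054 -0.157 ]
```

View pics/t3.png

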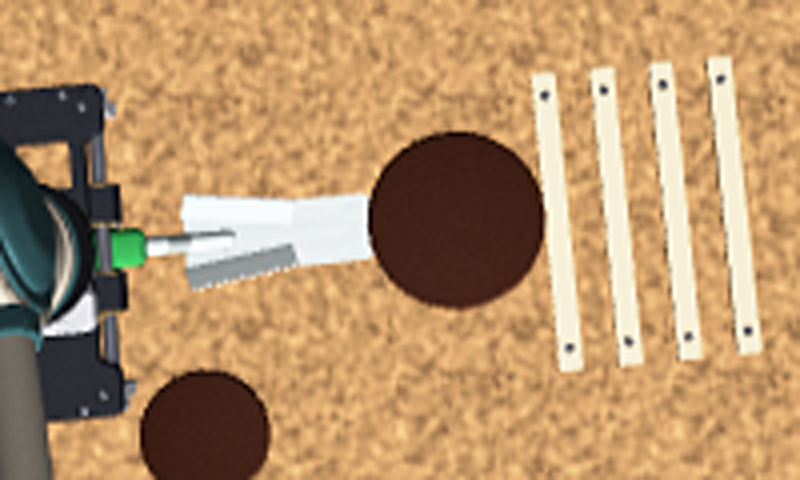

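The stand is now against the slat, with its edge at about (545,220), and the nose is roughly 10 mm under it. I'll slide in further, slowly.

Call:
{"op": "carry_out", "data": {
  "increments": [
    [1, [-0.025, 0, 0], 0],
    [1, [-0.05, 0, 0], 0],
    [1, [-0.07, 0, 0], 0],
    [1, [-0.09, 0, 0], 0],
    [1, [-0.1, 0, 0], 0]
  ]
}}

```text
t: 8.05
tcp_pos: [0.4496, 0.2028, 0.0692]
tcp_rot: [[-0.092, 0.996, -0.0], [0.996, 0.092, -0.0], [-0.0, -0.0, -1.0]]
force: [-0.5, 1.9, -0.3]
opening: 0.0239
finger_force: 6.0
```

Call:
{"op": "carry_out", "data": {
  "increments": [
    [1, [-0.025, 0, 0], 0],
    [1, [-0.05, 0, 0], 0],
    [1, [-0.075, 0, 0], 0],
    [1, [-0.1, 0, 0], 0],
    [1, [-0.1, 0, 0], 0]
  ]
}}

```text
t: 8.55
tcp_pos: [0.4514, 0.1822, 0.0691]
tcp_rot: [[-0.092, 0.996, -0.0], [0.996, 0.092, -0.001], [-0.001, -0.0, -1.0]]
force: [-0.6, 0.5, -1.6]
opening: 0.0239
finger_force: 6.0
```

```bash
python3 -c "
from h import *
s=snap('top');q=snap('side')
a=cv2.resize(s['frame'][190:290,160:360],None,fx=4,fy=3,interpolation=cv2.INTER_CUBIC)
b=cv2.resize(q['frame'][150:300,160:360],None,fx=4,fy=4,interpolation=cv2.INTER_CUBIC)[:300]
a=cv2.resize(s['frame'][195:285,170:350],(600,300),interpolation=cv2.INTER_CUBIC)
b=cv2.resize(q['frame'][150:250,150:350],(600,300),interpolation=cv2.INTER_CUBIC)
cv2.imwrite('pics/t4.png',np.vstack([a,b])[:,:,::-1])
tgt(.4405,.2789,.098,5.3)"
```

```text
t 8.65 tcp [0.4513 0.1825 0.069 ] ang 5.3 shift [ 0.4849 -0.0092 -0.1456] yaw 0.0 F [ 0.5379 -0.2187 -1.6853]
```

View pics/t4.png

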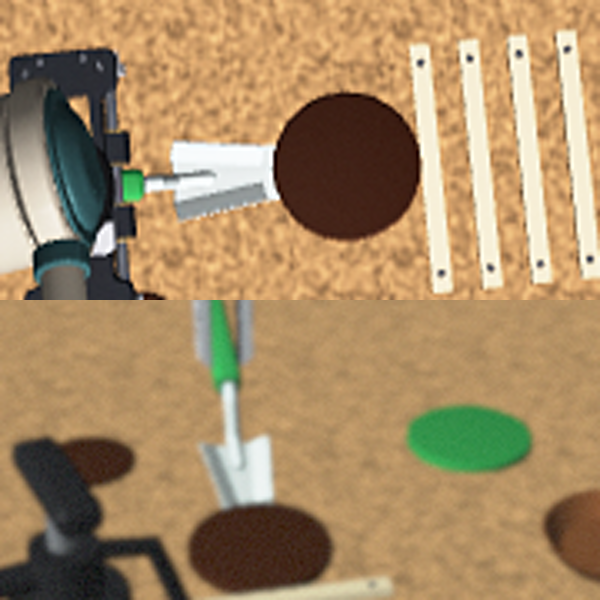

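The nose is about 50 mm under the stand. I'm firming the grip before lifting along an arc about the slat.

Call:
{"op": "carry_out", "data": {
  "increments": [
    [1, [0, 0, 0], 0],
    [1, [0, 0, 0], 0],
    [1, [0, 0, 0], 0]
  ],
  "grip_force": 60
}}

```text
t: 8.95
tcp_pos: [0.4513, 0.1833, 0.0691]
tcp_rot: [[-0.093, 0.996, -0.0], [0.996, 0.093, -0.0], [-0.0, -0.0, -1.0]]
force: [0.1, -0.5, -1.4]
opening: 0.0234
finger_force: 60.0
```

Call:
{"op": "carry_out", "data": {
  "increments": [
    [1, [-0.005, 0, -0.03], 0],
    [1, [-0.01, 0, -0.06], 0],
    [1, [-0.018, 0, -0.09], 0],
    [1, [-0.026, 0, -0.12], 0],
    [1, [-0.044, 0, -0.16], 0]
  ]
}}

```text
t: 9.45
tcp_pos: [0.4522, 0.175, 0.1019]
tcp_rot: [[-0.092, 0.996, -0.0], [0.996, 0.092, 0.001], [0.001, 0.0, -1.0]]
force: [-0.1, 1.5, -1.8]
opening: 0.0229
finger_force: 60.0
```

```bash
cat >> h.py <<'E'
def pair(f):
    s=snap('top');q=snap('side')
    a=cv2.resize(s['frame'][195:285,170:350],(600,300),interpolation=cv2.INTER_CUBIC)
    b=cv2.resize(q['frame'][170:300,150:350],(462,300),interpolation=cv2.INTER_CUBIC)
    b=np.pad(b,((0,0),(0,138),(0,0)))
    cv2.imwrite('pics/'+f,np.vstack([a,b])[:,:,::-1])
E
python3 -c "
from h import *
pair('t5.png')
tgt(.4405,.2789,.098,5.3)"
```

```text
t 9.55 tcp [0.4534 0.1745 0.1027] ang 5.28 shift [ 0.5258 -0.0162  0.0235] yaw -0.0001 F [ 1.0661  0.7011 -2.8999]
```

View pics/t5.png

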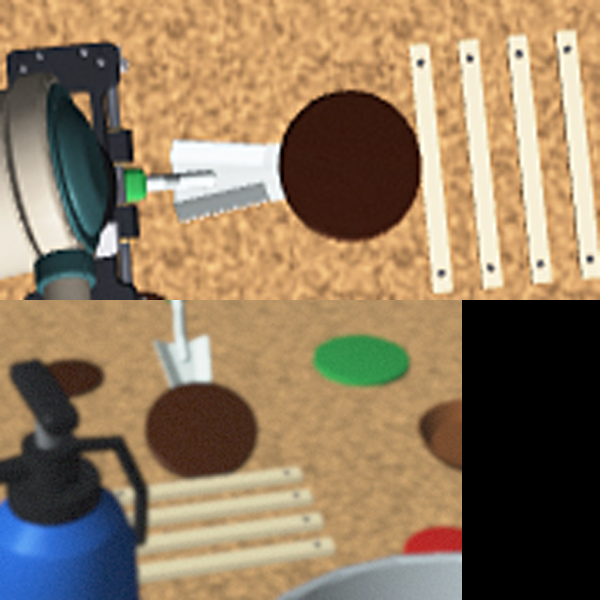

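The stand is tilting as planned, hinged at the slat. Continuing the arc.

Call:
{"op": "carry_out", "data": {
  "increments": [
    [1, [-0.016, 0, -0.025], 0],
    [1, [-0.033, 0, -0.048], 0],
    [1, [-0.052, 0, -0.068], 0],
    [1, [-0.085, 0, -0.095], 0],
    [1, [-0.12, 0, -0.12], 0]
  ]
}}

```text
t: 10.05
tcp_pos: [0.4546, 0.1501, 0.1258]
tcp_rot: [[-0.093, 0.996, 0.0], [0.996, 0.093, -0.0], [-0.0, 0.0, -1.0]]
force: [1.1, 0.5, -1.9]
opening: 0.0231
finger_force: 60.0
```

```bash
cat >> h.py <<'E'
def tilt():
    s=snap('top');im=s['frame'];m=np.zeros(im.shape[:2],np.uint8);m[205:285,230:350]=1
    m&=(im.sum(2)<170).astype(np.uint8)
    n,l,st,_=cv2.connectedComponentsWithStats(m)
    for i in range(1,n):
        if st[i,4]>30: print("dark",st[i].tolist())
    q=snap('side')
    for c in('top','side'): print(c,[(round(r['p'],2),int(r['region'].sum()),np.argwhere(r['region']).min(0),np.argwhere(r['region']).max(0)) for r in viewer.silhouettes(c,'stand')])
    tgt(.4405,.2789,.098,5.3)
E
python3 -c "
from h import *
tilt()"
```

```text
dark [271, 221, 25, 46, 916]
top [(0.89, 765, array([151, 334]), array([181, 365])), (0.71, 253, array([291, 196]), array([313, 226])), (0.68, 890, array([222, 271]), array([266, 295])), (0.58, 1543, array([145, 191]), array([188, 235])), (0.21, 855, array([236, 218]), array([260, 270]))]
side [(0.85, 758, array([185, 286]), array([207, 327])), (0.81, 2031, array([199, 213]), array([247, 263])), (0.8, 292, array([196, 171]), array([211, 195])), (0.7, 386, array([268, 325]), array([281, 363]))]
t 10.25 tcp [0.4547 0.1504 0.1254] ang 5.25 shift [ 0.6461 -0.0118  0.1373] yaw -0.0003 F [ 0.9993  0.6396 -2.0512]
```

Call:
{"op": "carry_out", "data": {
  "increments": [
    [1, [-0.03, 0, -0.014], 0],
    [1, [-0.055, 0, -0.024], 0],
    [1, [-0.078, 0, -0.033], 0],
    [1, [-0.1, 0, -0.04], 0],
    [1, [-0.115, 0, -0.042], 0]
  ]
}}

```text
t: 10.75
tcp_pos: [0.4567, 0.1273, 0.1338]
tcp_rot: [[-0.092, 0.996, 0.0], [0.996, 0.092, -0.0], [-0.0, 0.0, -1.0]]
force: [-0.2, 0.5, -2.1]
opening: 0.0233
finger_force: 60.0
```

```bash
python3 -c "
from h import *
tilt()"
```

```text
dark [288, 220, 10, 46, 265]
dark [230, 240, 2, 24, 38]
top [(0.79, 767, array([151, 334]), array([181, 364])), (0.74, 316, array([220, 288]), array([266, 297])), (0.74, 1464, array([146, 191]), array([188, 234])), (0.52, 315, array([293, 195]), array([315, 212])), (0.16, 2833, array([271, 370]), array([343, 447]))]
side [(0.95, 1847, array([203, 214]), array([248, 265])), (0.92, 363, array([268, 325]), array([280, 362])), (0.7, 747, array([184, 286]), array([207, 326])), (0.68, 304, array([196, 171]), array([212, 195]))]
t 10.95 tcp [0.4566 0.1277 0.1336] ang 5.28 shift [ 0.76   -0.0106  0.1782] yaw -0.0001 F [-0.0463 -0.2665 -1.8508]
```

Call:
{"op": "carry_out", "data": {
  "increments": [
    [1, [-0.015, 0, 0], 0],
    [1, [-0.03, 0, 0], 0],
    [1, [-0.045, 0, 0], 0],
    [1, [-0.06, 0, 0], 0],
    [1, [-0.07, 0, 0], 0]
  ]
}}

```text
t: 11.45
tcp_pos: [0.458, 0.1136, 0.1337]
tcp_rot: [[-0.092, 0.996, 0.0], [0.996, 0.092, -0.0], [-0.0, 0.0, -1.0]]
force: [-0.6, 0.3, -2.2]
opening: 0.0229
finger_force: 60.0
```

```bash
python3 -c "
from h import *
tilt()"
```

```text
dark [230, 205, 4, 12, 39]
dark [230, 219, 12, 39, 177]
dark [293, 220, 13, 45, 191]
top [(0.82, 501, array([220, 291]), array([265, 306])), (0.71, 1504, array([146, 191]), array([188, 234])), (0.64, 551, array([286, 195]), array([315, 221]))]
side [(0.87, 796, array([185, 286]), array([207, 328])), (0.69, 1522, array([211, 216]), array([248, 266])), (0.67, 348, array([269, 325]), array([280, 362])), (0.5, 337, array([195, 170]), array([212, 195]))]
t 11.65 tcp [0.4579 0.1139 0.1337] ang 5.29 shift [ 0.8295 -0.0108  0.1785] yaw -0.0001 F [ 0.4941  0.4399 -1.261 ]
```

Call:
{"op": "carry_out", "data": {
  "increments": [
    [1, [-0.015, 0, 0], 0],
    [1, [-0.03, 0, 0], 0],
    [1, [-0.045, 0, 0], 0],
    [1, [-0.06, 0, 0], 0],
    [1, [-0.07, 0, 0], 0]
  ]
}}

```text
t: 12.15
tcp_pos: [0.4592, 0.0996, 0.1336]
tcp_rot: [[-0.092, 0.996, -0.0], [0.996, 0.092, 0.0], [0.0, -0.0, -1.0]]
force: [-0.4, -0.1, -2.0]
opening: 0.0229
finger_force: 60.0
```

```bash
python3 -c "
from h import *
tilt();pair('t6.png')"
```

```text
dark [230, 205, 12, 13, 108]
dark [241, 219, 11, 40, 153]
dark [325, 224, 9, 31, 32]
dark [230, 274, 10, 10, 63]
top [(0.81, 1491, array([146, 191]), array([188, 234])), (0.79, 765, array([150, 334]), array([181, 364])), (0.69, 710, array([283, 195]), array([315, 227])), (0.64, 1327, array([220, 292]), array([263, 333]))]
side [(0.97, 1380, array([240, 218]), array([272, 270])), (0.65, 758, array([185, 286]), array([207, 327])), (0.58, 337, array([269, 325]), array([280, 362])), (0.52, 311, array([196, 171]), array([212, 195]))]
t 12.35 tcp [0.4592 0.1    0.1337] ang 5.28 shift [ 0.8995 -0.0108  0.1785] yaw -0.0001 F [-0.7431  0.2858 -1.4554]
```

View pics/t6.png

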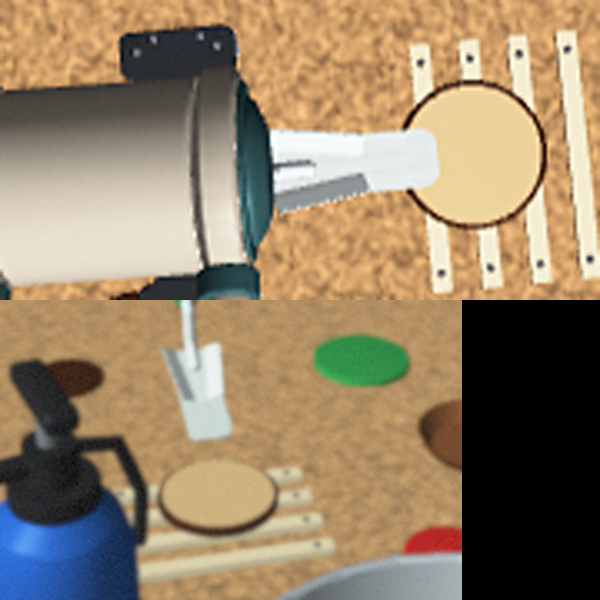

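The side and top views show the stand flat on slats 1–3 with its pale face up, centred at crop px (475,153). I'll retreat and lay the trowel down.

Call:
{"op": "carry_out", "data": {
  "increments": [
    [1, [0.1, 0, 0], 0],
    [1, [0.3, 0, 0], 0],
    [1, [0.5, 0, 0], 0],
    [1, [0.7, 0, 0], 0],
    [1, [0.9, 0, 0], 0]
  ]
}}

```text
t: 12.95
tcp_pos: [0.4424, 0.2809, 0.1338]
tcp_rot: [[-0.092, 0.996, 0.001], [0.996, 0.092, 0.0], [0.0, 0.001, -1.0]]
force: [0.4, -0.0, -3.0]
opening: 0.023
finger_force: 60.0
```

Call:
{"op": "carry_out", "data": {
  "increments": [
    [1, [0.1, 0, 0.1], 0],
    [1, [0.1, 0, 0.2], 0],
    [1, [0.1, 0, 0.27], 0],
    [1, [0.1, 0, 0.3], 0],
    [1, [0.1, 0, 0.305], 0]
  ]
}}

```text
t: 13.45
tcp_pos: [0.4403, 0.299, 0.072]
tcp_rot: [[-0.092, 0.996, -0.001], [0.996, 0.092, -0.001], [-0.0, -0.001, -1.0]]
force: [-0.0, 0.6, -2.0]
opening: 0.0228
finger_force: 60.0
```

Call:
{"op": "carry_out", "data": {
  "increments": [
    [1, [0, 0, 0], 0],
    [1, [0, 0, 0], 0],
    [1, [0, 0, 0], 0]
  ],
  "grip_force": 5
}}

```text
t: 13.75
tcp_pos: [0.4414, 0.2992, 0.0735]
tcp_rot: [[-0.092, 0.996, 0.001], [0.996, 0.092, 0.001], [0.001, 0.002, -1.0]]
force: [0.6, -0.2, -1.9]
opening: 0.0242
finger_force: 5.0
```

Call:
{"op": "carry_out", "data": {
  "increments": [
    [1, [0, 0, 0.04], 0],
    [1, [0, 0, 0.08], 0],
    [1, [0, 0, 0.11], 0],
    [1, [0, 0, 0.14], 0],
    [1, [0, 0, 0.17], 0]
  ]
}}

```text
t: 14.25
tcp_pos: [0.4408, 0.2994, 0.0381]
tcp_rot: [[-0.092, 0.996, 0.0], [0.996, 0.092, 0.001], [0.001, 0.0, -1.0]]
force: [0.2, 1.6, 0.4]
opening: 0.0237
finger_force: 5.0
```

```bash
python3 -c "
from h import *
tgt(.4405,.299,.0265,5.3)
for c in ['side','top']:
  s=snap(c)
  for l in ['trowel','trowel_grip','stand']: print(c,l,[(r['p'],towld(s,r['location'])) for r in viewer.spot_point(c,l)[:4]])
"
```

```text
t 14.25 tcp [0.4408 0.2994 0.0381] ang 5.29 shift [-0.0019 -0.0017  0.0581] yaw -0.0001 F [0.2322 1.6011 0.4341]
side trowel []
side trowel_grip [(0.56, array([0.4423, 0.3004, 0.0601]))]
side stand [(0.78, array([ 0.6779, -0.1985,  0.0004])), (0.77, array([ 0.4788, -0.097 ,  0.0213])), (0.66, array([0.3216, 0.1775, 0.0008])), (0.58, array([ 0.6844,  0.174 , -0.0013]))]
top trowel [(0.55, array([0.4449, 0.2362, 0.0059]))]
top trowel_grip [(0.79, array([0.4375, 0.2999, 0.0598])), (0.2, array([ 0.7667, -0.0245,  0.0033]))]
top stand [(0.98, array([ 0.6758,  0.1732, -0.0009])), (0.78, array([ 0.6814, -0.2003,  0.0006])), (0.67, array([0.3246, 0.1719, 0.    ])), (0.6, array([ 0.4695, -0.0914,  0.0196]))]
```

Call:
{"op": "carry_out", "data": {
  "increments": [
    [1, [0, 0, 0.02], 0],
    [1, [0, 0, 0.035], 0],
    [1, [0, 0, 0.048], 0],
    [1, [0, 0, 0.056], 0],
    [1, [0, 0, 0.06], 0]
  ]
}}

```text
t: 15.15
tcp_pos: [0.4407, 0.2992, 0.0265]
tcp_rot: [[-0.092, 0.996, -0.0], [0.996, 0.092, 0.0], [0.0, -0.0, -1.0]]
force: [1.2, 0.5, -0.5]
opening: 0.0239
finger_force: 5.0
```

Call:
{"op": "carry_out", "data": {
  "increments": [
    [1, [0, 0, 0], 0],
    [0.3, [0, 0, 0], 0],
    [0.3, [0, 0, 0], 0],
    [0, [0, 0, 0], 0],
    [0, [0, 0, 0], 0]
  ]
}}

```text
t: 15.65
tcp_pos: [0.4408, 0.299, 0.0267]
tcp_rot: [[-0.092, 0.996, 0.0], [0.996, 0.092, -0.0], [-0.0, 0.0, -1.0]]
force: [0.1, 0.2, -0.9]
opening: 0.0449
finger_force: 0.0
```

Call:
{"op": "carry_out", "data": {
  "increments": [
    [-0.4, [0, 0, 0], 0],
    [-0.4, [0, 0, 0], 0],
    [-0.4, [0, 0, 0], 0],
    [-0.4, [0, 0, 0], 0],
    [-0.4, [0, 0, 0], 0]
  ]
}}

```text
t: 16.15
tcp_pos: [0.4407, 0.2991, 0.0267]
tcp_rot: [[-0.092, 0.996, 0.0], [0.996, 0.092, 0.0], [0.0, 0.0, -1.0]]
force: [0.3, -0.3, -0.9]
opening: 0.0658
finger_force: 0.0
```

Call:
{"op": "carry_out", "data": {
  "increments": [
    [-0.4, [0, 0, -0.1], 0],
    [-0.4, [0, 0, -0.3], 0],
    [-0.4, [0, 0, -0.5], 0],
    [-0.4, [0, 0, -0.7], 0],
    [-0.4, [0, 0, -0.8], 0]
  ]
}}

```text
t: 16.65
tcp_pos: [0.4423, 0.2999, 0.1905]
tcp_rot: [[-0.092, 0.996, 0.005], [0.996, 0.092, 0.003], [0.002, 0.005, -1.0]]
force: [1.1, -0.4, -0.7]
opening: 0.0659
finger_force: 0.0
```

Call:
{"op": "carry_out", "data": {
  "increments": [
    [-0.4, [0.3, 0, 0], 0],
    [-0.4, [0.5, 0, 0], 0],
    [-0.4, [0.7, 0, 0], 0],
    [-0.4, [0.7, 0, 0], 0],
    [-0.4, [0.7, 0, 0], 0]
  ]
}}

```text
t: 17.15
tcp_pos: [0.4273, 0.4387, 0.186]
tcp_rot: [[-0.094, 0.996, -0.001], [0.996, 0.094, -0.001], [-0.001, -0.001, -1.0]]
force: [0.1, -0.4, 0.4]
opening: 0.0655
finger_force: 0.0
```

```bash
python3 -c "
from h import *
s=snap('top','fin_t.png');q=snap('side','fin_s.png')
cv2.imwrite('pics/fin.png',np.hstack([cv2.resize(x['frame'],(400,300),interpolation=cv2.INTER_AREA) for x in (s,q)])[:,:,::-1])
a=cv2.resize(s['frame'][120:300,80:380],(500,300),interpolation=cv2.INTER_CUBIC)
b=cv2.resize(q['frame'][100:290,150:400],(500,300),interpolation=cv2.INTER_CUBIC)
cv2.imwrite('pics/fin.png',np.vstack([a,b])[:,:,::-1])
for c in ['top','side']:
  for l in ['trowel','trowel_grip','saucer','cultivator','sprayer']: print(c,l,[towld({'top':s,'side':q}[c],r['location']) for r in viewer.spot_point(c,l)[:1]])
print(manip.get_obs()['t'],manip.get_obs()['opening'])"
```

```text
top trowel [array([ 0.4447,  0.231 , -0.0015])]
top trowel_grip [array([0.4411, 0.2998, 0.0456])]
top saucer [array([ 0.7673, -0.0254,  0.0011])]
top cultivator []
top sprayer [array([ 0.3388, -0.3011,  0.0002])]
side trowel [array([0.4464, 0.2324, 0.0006])]
side trowel_grip [array([0.4409, 0.2996, 0.049 ])]
side saucer [array([ 0.7669, -0.0234,  0.0013])]
side cultivator [array([ 0.4289, -0.0014, -0.0003])]
side sprayer [array([ 0.3407, -0.3032,  0.0055])]
17.75 0.06532452641865685
```

View pics/fin.png

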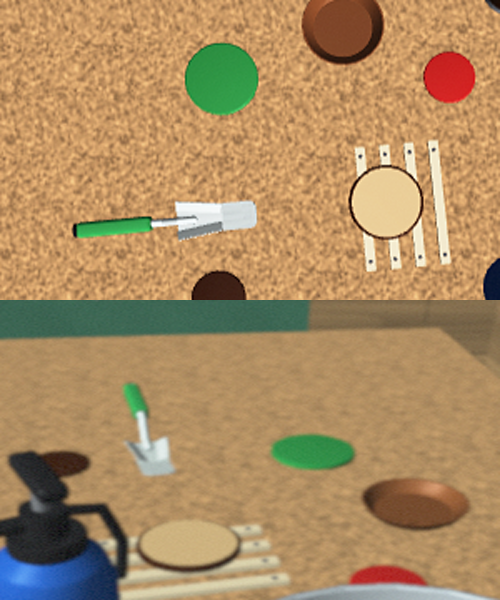

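The final picture shows the stand flat on the slats with its pale face up at (386,202). The trowel lies flat and clear at (165,220), and everything else is unmoved.

```bash
python3 -c "
from bench import ticket
print(ticket.sign_off())"
```

```text
the job is handed in; nothing more can be done
None
```

The pot stand now lies flat on the slats with its pale face up, the trowel is flat on the bench clear of them and released, the other things were left where they were, and the job was handed in at about 18 s.

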